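# Roll the long grinding jar up its gutter into the holding bay

## Robot

A 7-joint arm with a two-finger parallel gripper is mounted at the origin on a cart in front of the work surface, level with it; the furniture and walls round the work are solid. World frame = base frame: x ahead of the robot, y to its left, z up, the work surface at z = 0. Lengths are in m, angles in rad, forces in N, time in s.
With the tool pointing down it reaches from about 0.425 to 1.025 m from the base axis. Payload 3.6 kg.
Tool frame: the origin (TCP) lies at the very end of the fingers, on their centre line; the grasp point (between the pads) lies 19 mm behind it; z points along the fingers, y is the line along which they close (so a half turn about z gives the same grasp; the last joint's range is limited). The gripper opens to 85 mm and grips with 20 to 120 N. Pads are 22 mm wide; open, the fingers measure 114 mm over their backs; the gripper's body (76 mm by 85 mm) begins 54 mm behind the grasp point. The pads swing forward as they close: fully open they stand 13 mm farther back than shut.
Start: joints at [-1.442, 0.591, 0.048, 1.609, -0.033, 0.943, -0.034], TCP at [0.16, 0.707, 0.231] pointing down, gripper open.
Joint ranges: [-2.69, 2.69], [-0.47, 2.24], [-1.27, 1.36], [0.19, 2.51], [-1.53, 4.68], [0.08, 2.07], [-3.09, 3.09]. Speed limits (rad/s): [2.57, 2.57, 3.14, 3.14, 3.14, 3.14, 3.14].

## Interface

Orientations are given as a rotation vector (axis times angle).
In Python, from rig import telemetry, optics, order gives the robot as it stands. The module is installed in compiled form; this text tells all that it offers.
- The arm moves only by the shell command python3 -m creep 'ROWS' [OPENING] [FORCE]. ROWS is a JSON object of lists of equal length, an entry for each row: "slide": the shift along the tool's x, y, z in mm, a list of three; "delta_rot": the turn, a rotation vector about the tool's x, y, z in rad, a list of three. A call has 1 to 5 rows; each row is the pose to reach, as a shift and turn from the pose commanded when the call began, along the tool's axes at that moment; what a row does not reach only later rows make up. A row lasts 1/10 s, in which the tool goes at most 50 mm and 8.59 degrees, less where a joint would pass 70% of its speed; a pose out of reach is approached as far as the arm can. A call with a gripper value outside its range is refused whole. OPENING is the opening, from -1 (shut) to 1 (fully open), set as the call begins (- or left out, the last holds). The fingers move at their own pace and stop on an object; FORCE is the grip in N (left out, the last holds). Time passes only in rows, so rows that repeat a pose let the fingers close. It gives the time, the measured TCP pose, the force, the opening and the grip force at its end, in the units of the state.
- telemetry.get_state(): the state, without advancing time (a new reading comes with each control period).
- optics.camera(name): name is "scene" or "top" or "wrist"; returns (picture, depth): 384x512x3 uint8, red, green, blue; 384x512 float32, m along the optical axis (not along the pixel's ray), 0 where there is no reading.
- optics.camera_model(name): a dict with "camera_matrix" (3x3 intrinsics, pixels), "k1" (the pictures are not rectified: a ray, as slopes to the right and down, at radius r is drawn at 1 + k1 r^2 times it, then the intrinsics apply), "T" (4x4, takes a point from camera to world coordinates). Camera axes: x right, y down, z forward; pixel columns grow to the right and rows downward; lengths in m; the calibration is good to about 2 mm. A picture is of the moment at which its call begins: read the wrist's pose just before it. camera_model takes no time and is no camera call; for the wrist camera it gives the pose at the moment of the call.
- order.sign_off(): hands the job in; it is judged then, once.
The state is a dict: "t": time; "q": joint angles; "qvel": joint speeds; "joint_efforts": joint torques, N m; "ee_pos": TCP position; "tcp_rot": TCP orientation; "force": force on the tool from outside, world axes, zero at the start; "moment": the same for the moment, N m; "finger_gap": finger opening in m; "grip_force": force on a finger pad.
Only numpy, scipy, OpenCV 4.12 (cv2) and the standard library are available. Lean on these libraries where they do the work, as an engineer would, in place of code of your own. Each camera call takes 0.05 s, during which the arm holds its last target. There are 200 camera calls.

## Task

Two closed steel grinding jars lie at the bottom of a sloped ramp with two gutters, one jar in each. With the fingertips, gently push the longer jar up its gutter, past the crest, so that it comes to rest against the end stop in the bay beyond and cannot roll back. Push it steadily: do not grip, lift or flick it, and leave the shorter jar and everything else where it is.

Things in the scene. Friction and masses are not known exactly. Their poses are not given: they have to be found in the camera images.
- ramp: Jar ramp fixed to the bench: white floors, aluminium sides, 246 (x) by 194 mm (y), 68 mm high at the end stop. Origin on the worktop under its middle; +x points uphill along the gutters (towards the robot's right, yaw varies), +z up. Two gutters with centre lines at y = -47 and +47 mm, each 88 mm wide inside, side walls 14 mm above the floor. Points below are given in this frame, in mm.
- lip (a point): Foot of the rising floor, midway between the two gutters: x = -130, z = 20. In each gutter a lip 8 mm high and 6 mm thick stands here on the downhill side. From here the floor rises at 8 degrees to the crest. A jar resting against the lip has its centre at x = -116, z = 44.
- crest (a point): The crest, midway between the two gutters: x = +45, z = 44.6, the highest line of both floors. A jar left before the crest rolls back down to the lip; once its centre is past it, it rolls on by itself to the end stop and stays.
- end_stop (a point): Foot of the upright end stop, midway between the two gutters: x = +100, z = 35. The bay's floor falls at 10 degrees from the crest to here. A jar at rest against the end stop has its centre at x = +78, z = 61.
- long_jar: The longer jar, to be pushed: closed plain steel cylinder, diameter 44 mm, length 80 mm, 0.15 to 0.3 kg, lying across one of the gutters (either one), at the start against the lip at the low end. Origin at the middle of its axis; its y axis is the cylinder axis; x and z turn as it rolls.
- short_jar: The shorter jar, to be left alone: same steel cylinder, diameter 44 mm, length 50 mm, lying against the lip in the other gutter. Origin at the middle of its axis; y is the cylinder axis.
- jar_clear: Bystander: clear screw jar, 48 mm diameter, 64 mm high, standing just beyond the end stop of the ramp. Origin at its underside.
- vial_f: Bystander: small brown vial with black cap, 32 mm diameter, 56 mm high, standing just beyond the end stop of the ramp. Origin at its underside.
- forceps: Bystander: forceps, 128 mm long (its y axis), 10 mm high, lying beside the ramp on the robot's side. Origin at the middle of its underside.
- beaker: Bystander: beaker, 70 mm diameter, 86 mm high, to the left of the ramp. Origin at its underside.
- marker_black: Bystander: marker pen, 138 mm long (its y axis), lying to the left of the ramp. Origin at the middle of its underside.
Things that resemble listed ones, but are neither listed nor needed, are in the scene too. Leave any blue or yellow look-alike of the long_jar alone.

How it is judged:
By the outcome, as a careful person would: the job done as asked, in the order asked, and still so for the second after the job is handed in, with the robot touching nothing.
It also fails if it takes over 40 s, if anything falls off the work surface, if the arm or the gripper's body presses on something with over 40 N, if the wrist force passes 120 N, or if a joint passes its speed limit or range.

## Working session

There is one attempt and no reset: what is moved stays moved. The work goes in short steps, Python scripts to look and compute and a shell command to move; the robot and the scene stay as the last step left them, time stands still between calls to the robot, and variables do not carry over. Pictures are saved under pics/ and viewed, at most 10 in all, crops included, and the job is handed in when it is done.

```bash
mkdir -p pics
cat > h.py <<'E'
import numpy as np, cv2
from rig import telemetry, optics, order
def snap(n,f):
    m=optics.camera_model(n); im,d=optics.camera(n)
    cv2.imwrite(f'pics/{f}.png',im[:,:,::-1]); np.savez(f'pics/{f}.npz',im=im,d=d,K=m['camera_matrix'],k1=m['k1'],T=m['T'])
def ray(z,u,v):
    K=np.array(z['K']);k1=float(z['k1'])
    p=np.array([(u-K[0,2])/K[0,0],(v-K[1,2])/K[1,1]]);q=p.copy()
    for _ in range(20): q=p/(1+k1*(q@q))
    return np.array([q[0],q[1],1])
def pt(z,u,v,h=None):
    T=np.array(z['T']);r=ray(z,u,v)
    if h is None: return T[:3,:3]@(r*z['d'][int(v),int(u)])+T[:3,3]
    R=T[:3,:3]@r; return T[:3,3]+R*(h-T[2,3])/R[2]
E
python3 - <<'E'
from h import *
print(telemetry.get_state()); snap('top','top1'); snap('scene','sc1')
E
```

```text
{'t': 0.0, 'q': array([-1.44146374,  0.5920709 ,  0.04829886,  1.60986515, -0.03332474,
        0.94271843, -0.03371392]), 'qvel': array([-0.00041966, -0.00187963, -0.00078748,  0.00038763, -0.00089887,
       -0.00015604,  0.00072558]), 'joint_efforts': array([-8.26154155e-05, -5.48690414e+01,  1.54621594e+00, -1.98121011e+01,
        9.33732139e-03,  8.58935789e-03, -2.64765852e-06]), 'ee_pos': array([0.16001962, 0.70624526, 0.23015966]), 'tcp_rot': array([-0.34920359, -3.1219748 ,  0.00353723]), 'force': array([-9.30583721e-01, -7.99954577e-04,  1.31275110e-01]), 'moment': array([-0.01031983,  0.0092419 ,  0.02978905]), 'grip_force': 0.0, 'finger_gap': 0.08541102707784873}
```

View pics/top1.png

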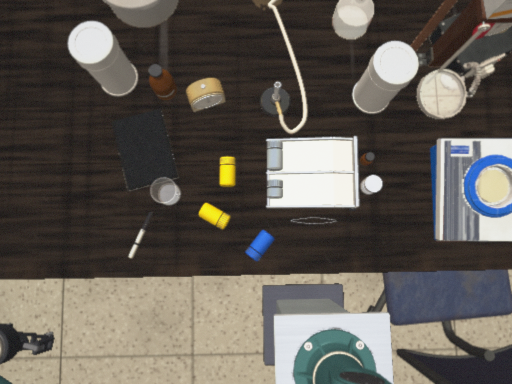

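View pics/sc1.png

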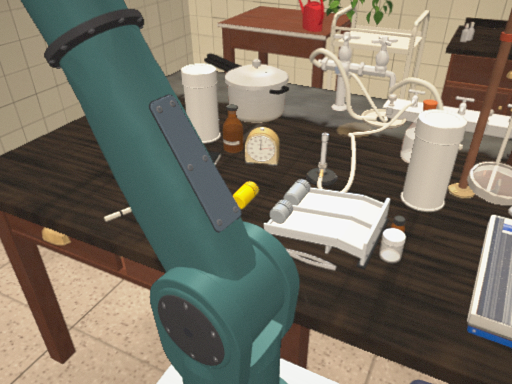

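Top view: the ramp spans (267,138)-(358,208). The grey jars at its left end are at (274,155) in the far gutter, which looks longer, and (275,189) in the near one. The yellow (228,172), (213,215) and blue (260,245) objects are look-alikes. I'll confirm with an enlarged crop.

Run:
```python
from h import *
z=np.load('pics/top1.npz')
c=z['im'][128:218,255:390][:,:,::-1]; cv2.imwrite('pics/c1.png',cv2.resize(c,None,fx=5.9,fy=5.9,interpolation=cv2.INTER_CUBIC))
print(np.array(z['T']).round(3))
for u,v in [(267,139),(357,137),(267,208),(358,207),(274,155),(275,189),(335,155),(335,189),(300,155)]: print(u,v,pt(z,u,v).round(3))
```

```text
[[-0.02  -0.991  0.136  0.334]
 [-1.     0.019 -0.004  0.207]
 [ 0.002 -0.136 -0.991  1.263]
 [ 0.     0.     0.     1.   ]]
267 139 [0.637 0.167 0.033]
357 137 [ 0.646 -0.096 -0.001]
267 208 [ 0.445  0.17  -0.001]
358 207 [ 0.442 -0.087  0.004]
274 155 [0.584 0.15  0.064]
275 189 [0.489 0.149 0.068]
335 155 [ 0.585 -0.021  0.044]
335 189 [ 0.489 -0.017  0.044]
300 155 [0.589 0.075 0.034]
```

View pics/c1.png

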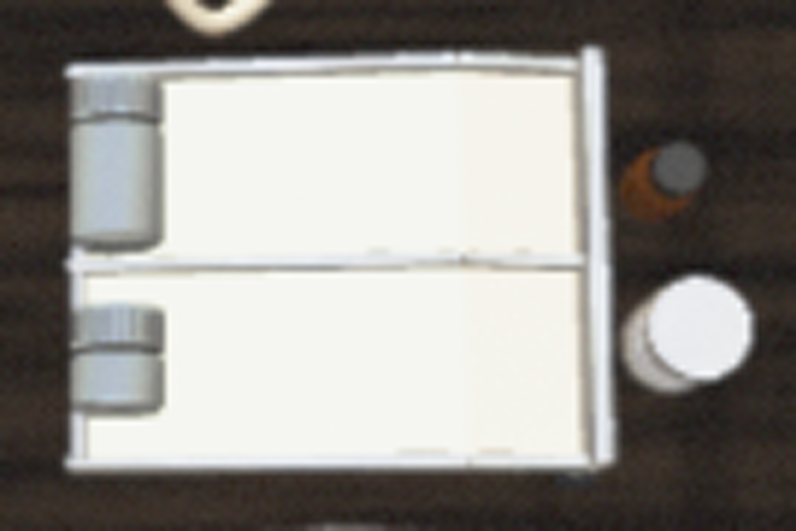

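The crop confirms it: the long jar is in the far gutter (crop rows 75-247), the short one in the near gutter (rows 305-413). Next, the ramp pose.

Run:
```python
from h import *
z=np.load('pics/top1.npz')
f=lambda x,y,h:pt(z,255+(x+.5)/5.9-.5,128+(y+.5)/5.9-.5,h)
for n,a in dict(stopfar=(593,48,.068),stopnear=(603,464,.068),lowfar=(69,71,.034),lownear=(67,464,.034),midlow=(70,265,.034),jarL=(72,160,.044),jarR=(161,160,.044),jarfarend=(116,75,.066),jarnearend=(116,245,.062),crestfar=(462,75,.0446),crestnear=(466,455,.0446)).items(): print(n,f(*a).round(4))
```

```text
stopfar [ 0.6324 -0.0741  0.068 ]
stopnear [ 0.4385 -0.0689  0.068 ]
lowfar [0.6345 0.1687 0.034 ]
lownear [0.4465 0.174  0.034 ]
midlow [0.5407 0.1704 0.034 ]
jarL [0.5891 0.1686 0.044 ]
jarR [0.5883 0.1267 0.044 ]
jarfarend [0.6243 0.1479 0.066 ]
jarnearend [0.5449 0.1497 0.062 ]
crestfar [ 0.6264 -0.0169  0.0446]
crestnear [ 0.446  -0.0109  0.0446]
```

```bash
cat >> h.py <<'E'
from scipy.spatial.transform import Rotation as R
L=np.array([.587,.148]) # jar centre xy at start (ramp x=-116)
U=np.array([-.022,-.9998]); V=np.array([.9998,-.022])
def goal(xr,zz,dy=0):
    p=L+U*(xr+116)/1000+V*dy/1000; y=np.array([*V,0]);zt=np.array([0,0,-1.]);Rt=R.from_matrix(np.c_[np.cross(y,zt),y,zt])
    s=telemetry.get_state();r=R.from_rotvec(s['tcp_rot'])
    print('t',s['t'],'pos',s['ee_pos'].round(4),'F',s['force'].round(1),'gap',round(s['finger_gap'],4))
    print('slide',(1000*r.inv().apply(np.array([*p,zz])-s['ee_pos'])).round(1),'rot',(r.inv()*Rt).as_rotvec().round(3))
E
python3 -c "
from h import *
goal(-185,.20)"
```

```text
t 0.1 pos [0.16   0.7064 0.2302] F [ 0.2 -1.2  1.2] gap 0.0854
slide [-526.  -382.6   31.1] rot [-2.00e-03  1.00e-03  1.37e+00]
```

```bash
python3 -m creep '{"slide":[[-38,-28,0],[-76,-56,0],[-114,-84,0],[-152,-112,0],[-190,-140,0]],"delta_rot":[[0,0,0.1],[0,0,0.2],[0,0,0.3],[0,0,0.4],[0,0,0.5]]}' -0.3 20; python3 -c "
from h import *
goal(-185,.20)"
```

```text
t: 0.6
ee_pos: [0.3154, 0.5267, 0.231]
tcp_rot: [-1.117, -2.936, 0.001]
force: [0.7, 0.2, -0.2]
finger_gap: 0.0298
grip_force: 0.0
t 0.6 pos [0.3154 0.5267 0.231 ] F [ 0.7  0.2 -0.2] gap 0.0298
slide [-409.9  -50.    31.1] rot [-0.     0.     0.866]
```

```bash
python3 -m creep '{"slide":[[-40,-5,2],[-80,-10,5],[-120,-15,8],[-160,-20,11],[-200,-24,15]],"delta_rot":[[0,0,0.1],[0,0,0.2],[0,0,0.3],[0,0,0.4],[0,0,0.5]]}'; python3 -c "
from h import *
goal(-185,.20)"
```

```text
t: 1.1
ee_pos: [0.4493, 0.3768, 0.2161]
tcp_rot: [-1.808, -2.569, 0.001]
force: [0.3, 0.3, 0.1]
finger_gap: 0.0301
grip_force: 0.0
t 1.1 pos [0.4493 0.3768 0.2161] F [0.3 0.3 0.1] gap 0.0301
slide [-197.4   77.2   16. ] rot [-0.     0.     0.366]
```

```bash
python3 -m creep '{"slide":[[-40,16,3],[-80,32,6],[-120,48,9],[-160,63,12],[-197,77,16]],"delta_rot":[[0,0,0.08],[0,0,0.16],[0,0,0.24],[0,0,0.32],[0,0,0.366]]}'; python3 -m creep '{"slide":[[0,0,0],[0,0,0],[0,0,0]],"delta_rot":[[0,0,0],[0,0,0],[0,0,0]]}' ; python3 -c "
from h import *
goal(-185,.20); snap('wrist','w1'); z=np.load('pics/w1.npz'); print(z['T'].round(3))"
```

```text
t: 1.6
ee_pos: [0.5892, 0.2175, 0.2]
tcp_rot: [2.244, 2.198, -0.001]
force: [-0.1, 1.5, 0.3]
finger_gap: 0.0297
grip_force: 0.0
t: 1.9
ee_pos: [0.5871, 0.2208, 0.1999]
tcp_rot: [-2.238, -2.203, 0.001]
force: [0.3, 0.3, 0.5]
finger_gap: 0.0299
grip_force: 0.0
t 1.9 pos [0.5871 0.2208 0.1999] F [0.3 0.3 0.5] gap 0.0299
slide [-3.8  1.4 -0.1] rot [-0.002 -0.001  0.006]
[[ 1.    -0.016 -0.007  0.587]
 [-0.017 -0.946 -0.323  0.305]
 [-0.001  0.323 -0.946  0.342]
 [ 0.     0.     0.     1.   ]]
```

View pics/w1.png

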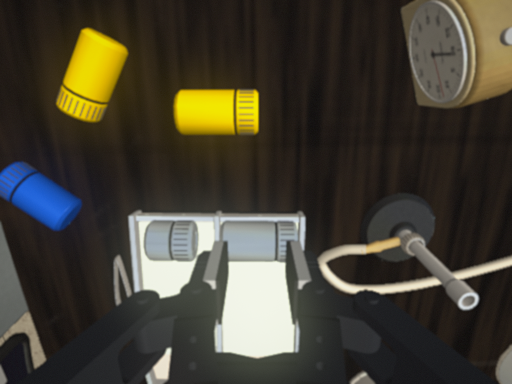

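The wrist view shows the long jar at cols 221-299, rows 222-261, between the mid wall (218) and far wall (303). The short jar is at cols 145-198, and the yellow look-alike is clear of the path.

```bash
python3 -c "
from h import *
z=np.load('pics/w1.npz')
print([pt(z,u,v,h).round(4) for u,v,h in [(221,240,.055),(299,240,.055),(218,213,.034),(304,213,.034),(131,213,.034),(260,221,.044),(298,345,.053),(219,345,.053),(217,133,.02)]])
goal(-172,.034)"
```

```text
[array([0.5475, 0.1559, 0.055 ]), array([0.6283, 0.1545, 0.055 ]), array([0.5432, 0.1775, 0.034 ]), array([0.6358, 0.1759, 0.034 ]), array([0.4484, 0.1789, 0.034 ]), array([0.5883, 0.1718, 0.044 ]), array([0.6318, 0.0116, 0.053 ]), array([0.5366, 0.0132, 0.053 ]), array([0.5452, 0.261 , 0.02  ])]
t 1.95 pos [0.587  0.2213 0.2   ] F [-0.2  0.2 -0.5] gap 0.0298
slide [-17.4   1.7 166. ] rot [-0.001 -0.001  0.007]
```

```bash
python3 -m creep '{"slide":[[-4,1,33],[-8,2,66],[-8,2,99],[-8,2,132],[-8,2,158]],"delta_rot":[[0,0,0.004],[0,0,0.006],[0,0,0.006],[0,0,0.006],[0,0,0.006]]}'; python3 -m creep '{"slide":[[0,0,4],[0,0,8]],"delta_rot":[[0,0,0],[0,0,0]]}' ; python3 -c "
from h import *
goal(-146,.035); snap('wrist','w2');snap('scene','s2')
a=cv2.imread('pics/w2.png');b=cv2.imread('pics/s2.png')[150:300,230:430]
cv2.imwrite('pics/m2.png',np.hstack([a[130:,80:400],cv2.resize(b,(339,254))]))"
```

```text
t: 2.45
ee_pos: [0.5884, 0.2134, 0.0405]
tcp_rot: [-2.243, -2.197, 0.002]
force: [0.7, -0.4, 0.8]
finger_gap: 0.03
grip_force: 0.0
t: 2.65
ee_pos: [0.5896, 0.2126, 0.0342]
tcp_rot: [-2.245, -2.196, 0.0]
force: [0.8, 0.7, -0.6]
finger_gap: 0.03
grip_force: 0.0
t 2.65 pos [0.5896 0.2126 0.0342] F [ 0.8  0.7 -0.6] gap 0.03
slide [-34.7  -1.2  -0.8] rot [-0.001 -0.    -0.   ]
```

View pics/m2.png

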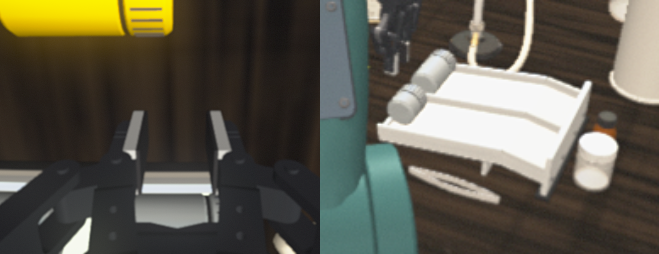

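Fingers are behind the jar, between the gutter walls. I'll approach gently, then push.

```bash
python3 -m creep '{"slide":[[-6,0,0],[-12,0,0],[-18,0,0],[-22,0,0],[-25,0,0]],"delta_rot":[[0,0,0],[0,0,0],[0,0,0],[0,0,0],[0,0,0]]}'; python3 -m creep '{"slide":[[-3,0,0],[-6,0,-1],[-9,0,-1],[-12,0,-2],[-16,0,-2]],"delta_rot":[[0,0,0],[0,0,0],[0,0,0],[0,0,0],[0,0,0]]}'; python3 -m creep '{"slide":[[-4,0,-0.5],[-8,0,-1],[-12,0,-1.7],[-16,0,-2.3],[-20,0,-2.8]],"delta_rot":[[0,0,0],[0,0,0],[0,0,0],[0,0,0],[0,0,0]]}';  python3 -c "
from h import *
snap('wrist','w3');snap('scene','s3')
a=cv2.imread('pics/w3.png');b=cv2.imread('pics/s3.png')[150:300,230:430]
cv2.imwrite('pics/m3.png',np.hstack([a[130:,80:400],cv2.resize(b,(339,254))]))"
```

```text
t: 3.25
ee_pos: [0.5897, 0.1854, 0.0346]
tcp_rot: [2.249, 2.193, 0.0]
force: [-0.3, 0.9, -0.9]
finger_gap: 0.0298
grip_force: 0.0
t: 3.75
ee_pos: [0.5896, 0.1717, 0.0367]
tcp_rot: [-2.246, -2.196, -0.003]
force: [-0.1, 3.2, 1.9]
finger_gap: 0.0296
grip_force: 1.4
t: 4.25
ee_pos: [0.5887, 0.1499, 0.0391]
tcp_rot: [2.248, 2.194, -0.0]
force: [-0.0, 3.1, 1.8]
finger_gap: 0.0298
grip_force: 1.3
```

View pics/m3.png

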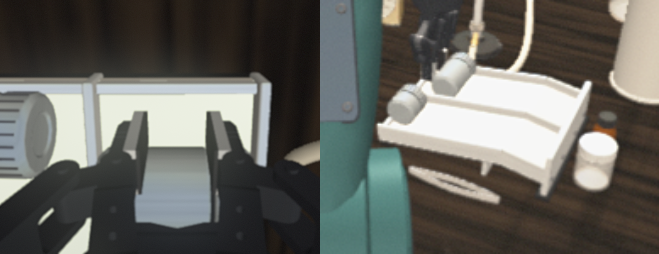

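The jar is rolling squarely up its gutter ahead of both fingers (about 3 N), and the short jar hasn't moved. Continuing.

```bash
for i in 1 2 3 4; do :; done; python3 -m creep '{"slide":[[-5,0,-0.7],[-10,0,-1.4],[-15,0,-2.1],[-20,0,-2.8],[-25,0,-3.5]],"delta_rot":[[0,0,0],[0,0,0],[0,0,0],[0,0,0],[0,0,0]]}'; python3 -m creep '{"slide":[[-5,0,-0.7],[-10,0,-1.4],[-15,0,-2.1],[-20,0,-2.8],[-25,0,-3.5]],"delta_rot":[[0,0,0],[0,0,0],[0,0,0],[0,0,0],[0,0,0]]}'; python3 -m creep '{"slide":[[-5,0,-0.7],[-10,0,-1.4],[-15,0,-2.1],[-20,0,-2.8],[-25,0,-3.5]],"delta_rot":[[0,0,0],[0,0,0],[0,0,0],[0,0,0],[0,0,0]]}'; python3 -m creep '{"slide":[[-5,0,-0.7],[-10,0,-1.4],[-15,0,-2.1],[-20,0,-2.8],[-25,0,-3.5]],"delta_rot":[[0,0,0],[0,0,0],[0,0,0],[0,0,0],[0,0,0]]}'; python3 -c "
from h import *
snap('top','t4');snap('scene','s4')
a=cv2.imread('pics/t4.png')[128:218,255:390];b=cv2.imread('pics/s4.png')[150:300,230:430]
cv2.imwrite('pics/m4.png',np.hstack([cv2.resize(a,(396,264)),cv2.resize(b,(352,264))]))"
```

```text
t: 4.85
ee_pos: [0.5881, 0.1248, 0.0427]
tcp_rot: [2.248, 2.194, 0.0]
force: [0.3, 0.9, 1.1]
finger_gap: 0.0302
grip_force: 1.3
t: 5.35
ee_pos: [0.5874, 0.0999, 0.0462]
tcp_rot: [-2.248, -2.195, 0.0]
force: [0.3, 2.8, 1.1]
finger_gap: 0.0303
grip_force: 1.3
t: 5.85
ee_pos: [0.5868, 0.075, 0.0496]
tcp_rot: [-2.248, -2.195, 0.0]
force: [0.6, 2.8, 1.5]
finger_gap: 0.03
grip_force: 1.3
t: 6.35
ee_pos: [0.5862, 0.05, 0.0532]
tcp_rot: [-2.248, -2.195, 0.0]
force: [0.2, 1.9, 1.4]
finger_gap: 0.0299
grip_force: 1.3
```

View pics/m4.png

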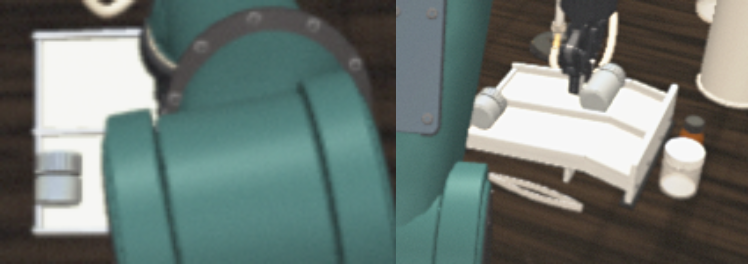

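The jar is still square and approaching the crest. Now slower over the top.

```bash
python3 -m creep '{"slide":[[-4,0,-0.5],[-8,0,-1.1],[-12,0,-1.6],[-15,0,-2.1],[-18,0,-2.5]],"delta_rot":[[0,0,0],[0,0,0],[0,0,0],[0,0,0],[0,0,0]]}'; python3 -m creep '{"slide":[[-3,0,-0.4],[-6,0,-0.8],[-9,0,-1.2],[-12,0,-1.6],[-15,0,-2]],"delta_rot":[[0,0,0],[0,0,0],[0,0,0],[0,0,0],[0,0,0]]}'; python3 -m creep '{"slide":[[-2,0,0],[-4,0,0],[-6,0,0],[-6,0,0],[-6,0,0]],"delta_rot":[[0,0,0],[0,0,0],[0,0,0],[0,0,0],[0,0,0]]}'; python3 -c "
from h import *
snap('scene','s5')
b=cv2.imread('pics/s5.png')[150:300,230:430]
cv2.imwrite('pics/m5.png',cv2.resize(b,(600,450)))"
```

```text
t: 6.95
ee_pos: [0.5859, 0.0321, 0.0557]
tcp_rot: [2.248, 2.194, 0.0]
force: [0.3, 1.8, 1.5]
finger_gap: 0.0301
grip_force: 1.3
t: 7.45
ee_pos: [0.585, 0.016, 0.0574]
tcp_rot: [2.248, 2.194, -0.002]
force: [-0.2, 0.2, 0.6]
finger_gap: 0.0296
grip_force: 0.0
t: 7.95
ee_pos: [0.5853, 0.0113, 0.0576]
tcp_rot: [-2.248, -2.195, 0.0]
force: [-0.2, 0.1, -0.2]
finger_gap: 0.03
grip_force: 0.0
```

View pics/m5.png

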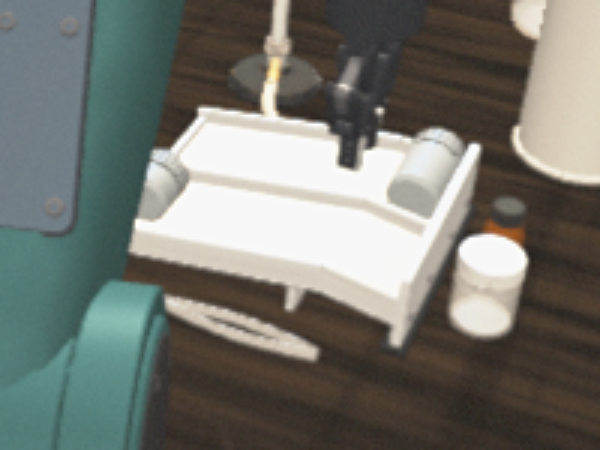

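The jar is past the crest at (425,170), apparently against the end stop and clear of the fingers. I'll retreat upward and check.

```bash
python3 -m creep '{"slide":[[2,0,-15],[4,0,-40],[6,0,-75],[6,0,-110],[6,0,-145]],"delta_rot":[[0,0,0],[0,0,0],[0,0,0],[0,0,0],[0,0,0]]}'; python3 -m creep '{"slide":[[30,0,0],[70,0,0],[110,0,0],[140,0,0],[150,0,0]],"delta_rot":[[0,0,0],[0,0,0],[0,0,0],[0,0,0],[0,0,0]]}'; python3 -m creep '{"slide":[[0,0,0],[0,0,0],[0,0,0],[0,0,0],[0,0,0]],"delta_rot":[[0,0,0],[0,0,0],[0,0,0],[0,0,0],[0,0,0]]}'; python3 -c "
from h import *
snap('top','t6');snap('scene','s6')
a=cv2.imread('pics/t6.png')[118:238,215:390];b=cv2.imread('pics/s6.png')[150:300,230:430]
cv2.imwrite('pics/m6.png',np.hstack([cv2.resize(a,(438,300)),cv2.resize(b,(360,300))]))"
```

```text
t: 8.5
ee_pos: [0.5853, 0.0178, 0.205]
tcp_rot: [2.247, 2.195, 0.001]
force: [0.3, 0.3, 0.2]
finger_gap: 0.03
grip_force: 0.0
t: 9.0
ee_pos: [0.5886, 0.1729, 0.2035]
tcp_rot: [-2.239, -2.201, -0.004]
force: [0.0, 0.9, -0.1]
finger_gap: 0.03
grip_force: 0.0
t: 9.5
ee_pos: [0.5892, 0.1658, 0.2027]
tcp_rot: [2.25, 2.192, -0.001]
force: [0.1, -0.1, 0.1]
finger_gap: 0.0299
grip_force: 0.0
```

View pics/m6.png

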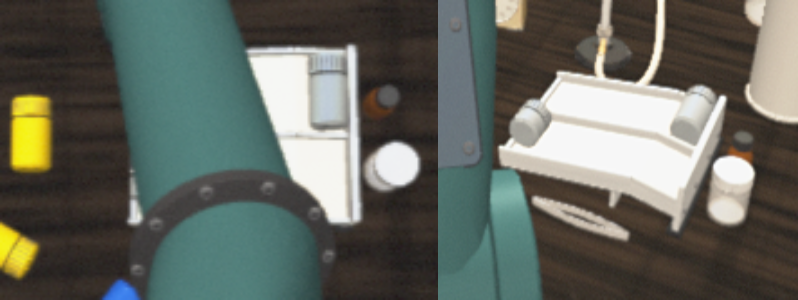

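The long jar rests against the end stop (top crop, 327,92). The short jar is still at the lip, and the bystanders in view are undisturbed. Handing in.

```bash
python3 -c "
from rig import order
print(order.sign_off())"
```

```text
the job is handed in; nothing more can be done
None
```

The longer jar was pushed up its gutter past the crest and now rests against the end stop; the short jar stayed at the lip, nothing else was touched, and I handed the job in at about 9.6 s.

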